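Tip an interface box onto its blue pad

ROBOT

A 7-joint arm with a two-finger parallel gripper is mounted at the origin on a cart in front of the work surface, level with it; the furniture and walls round the work are solid. World frame = base frame: x ahead of the robot, y to its left, z up, the work surface at z = 0. Lengths are in m, angles in rad, forces in N, time in s.
With the tool pointing down it reaches from about 0.4 to 0.85 m from the base axis. Payload 4.5 kg.
Tool frame: the origin (TCP) lies midway between the tips of the shut fingers; the grasp point (between the pads) lies 19 mm behind it; z points along the fingers, y is the line along which they close (so a half turn about z gives the same grasp; the last joint's range is limited). The gripper opens to 88 mm and grips with 3 to 60 N. Pads are 18 mm wide; open, the fingers measure 123 mm over their backs; the gripper's body (75 mm by 187 mm) begins 45 mm behind the grasp point.
Start: joints at [1.166, 0.689, -0.195, 1.565, 0.157, 0.902, -0.215], TCP at [0.266, -0.566, 0.239] pointing down, gripper open.
Joint ranges: [-3.01, 3.01], [-0.46, 2.08], [-1.47, 1.51], [0.13, 2.56], [-1, 4.14], [0.04, 2.09], [-2.66, 2.66]. Speed limits (rad/s): [2.57, 2.57, 3.14, 3.14, 3.14, 3.14, 3.14].

INTERFACE

Orientations are given as a rotation vector (axis times angle).
In Python, from bench import get_obs, snapshot, get_calibration, finish_job gives the robot as it stands.
- The arm moves only by the tool arm_command, never from a script. Its argument "deltas" is a list of rows, each an object of numbers: "dx", "dy", "dz": the shift along the tool's x, y, z in units of 100 cm (1.0 is 100 cm); "rx", "ry", "rz": the turn, a rotation vector about the tool's x, y, z in units of 2 pi rad (1.0 is 2 pi rad); "grip": the gripper's target within -1 to 1 (fully open at 1, half-way at 0, shut at -1). In form: [{"dx": .., "dy": .., "dz": .., "rx": .., "ry": .., "rz": .., "grip": ..}, ...]. A call has 1 to 10 rows; each row is the pose to reach, as a shift and turn from the pose commanded when the call began, along the tool's axes at that moment, turning the shorter way round; what a row does not reach only later rows make up. A row lasts 1/10 s, in which the tool goes at most 50 mm and 8.59 degrees, less where a joint would pass 70% of its speed; a pose out of reach is approached as far as the arm can. A call with a number of a shift or a turn outside -1 to 1 is refused whole. A call with a gripper value outside its range is refused whole. The fingers move at their own pace and stop on an object; "newtons" is the grip in N (left out, the last holds). Time passes only in rows, so rows that repeat a pose let the fingers close. It gives the time, the measured TCP pose, the force, the opening and the grip force at its end, in the units of the state.
- get_obs(): the state, without advancing time (a new reading comes with each control period).
- snapshot(name): name is "side" or "top"; returns the picture (384x512x3 uint8, red, green, blue); there is no depth.
- get_calibration(name): a dict with "fx", "fy", "cx", "cy" (pixels), "R" (3x3) and "t" (3): a world point X has camera coordinates R X + t. Camera axes: x right, y down, z forward; pixel columns grow to the right and rows downward; lengths in m; the calibration is good to about 2 mm. A picture is of the moment at which its call begins. get_calibration takes no time and is no camera call.
- finish_job(): hands the job in; it is judged then, once.
The state is a dict: "t": time; "qpos": joint angles; "qd": joint speeds; "joint_efforts": joint torques, N m; "ee_pos": TCP position; "ee_rot": TCP orientation; "force": force on the tool from outside, world axes, zero at the start; "ft_torque": the same for the moment, N m; "finger_gap": finger opening in m; "gripper_force": force on a finger pad.
Only numpy, scipy, OpenCV 4.12 (cv2) and the standard library are available. Lean on these libraries where they do the work, as an engineer would, in place of code of your own. Each camera call takes 0.05 s, during which the arm holds its last target. There are 200 camera calls.

TASK

Two measuring interface boxes have been left standing on end, each at the edge of its rubber pad. Tip the one at the blue pad over onto that pad by pushing its top, with its foot stopped by the pad's edge, so that it lies flat on its underside, square and centred on the pad. Do not lift it, and leave the box at the orange pad standing where it is.

Things in the scene. Friction and masses are not known exactly. Their poses are not given: they have to be found in the camera images.
- box_at_blue: Loose dark instrument box, white front, standing on end beside the blue pad, 2 to 5 mm off its edge, 150 mm tall. Origin: centre of underside, 75 mm up. Axes: x width (solid -46 to 54 mm, front at -x), y length (+-75 mm, up at start), z from underside to top cover (solid 2 to 37 mm; level, away from the pad at start; up at end). About 0.6 kg; falls onto the pad once leaned 15 degrees.
- blue_pad: Blue ribbed rubber pad fixed to the worktop, 110 (x) x 104 (y) x 12 mm high. Origin: centre of its underside, on the worktop. Its edge at own y = -52 mm is the stop beside which the box stands; the box tips towards the pad's +y, its top moving about 40 mm before it falls, and then overhangs both ends by some 23 mm.
- box_at_orange: A second, identical-looking interface box, standing on end at the orange pad in the same way; to be left alone. Same frame as box_at_blue.
- orange_pad: Orange ribbed rubber pad, otherwise like the blue one, fixed to the worktop.
Things that resemble listed ones, but are neither listed nor needed, are in the scene too. Leave any pink or red look-alike of the box_at_blue alone.

How it is judged:
At the end, for the whole second after the job is handed in: The box from the blue pad's edge lies at rest on its underside (within 6 degrees) on the blue pad, its middle within about 25 mm of the pad's centre along and across it, its length within 10 degrees of the pad's; the other box still stands on end within 15 mm of its start (angle between box_at_blue's own z axis and vertical below 0.1 rad and height (world z) of box_at_blue between 0.004 and 0.018 m and y of box_at_blue in the frame of blue_pad between -0.025 and 0.025 m and x of box_at_blue in the frame of blue_pad between -0.029 and 0.021 m and angle between the y axis of box_at_blue and the y axis of blue_pad, either way round below 0.18 rad and linear speed of box_at_blue below 0.02 m/s and angle between box_at_orange's own y axis and vertical below 0.1 rad and distance of box_at_orange from where it was at the start of the episode below 0.015 m); the robot touches nothing.
It fails at once if the box at the blue pad is lifted instead of tipped (its origin rises above 110 mm) (height (world z) of box_at_blue above 0.11 m).
It fails at once if the box at the orange pad is pushed or tipped (distance of box_at_orange from where it was at the start of the episode above 0.02 m or angle between box_at_orange's own y axis and vertical above 0.15 rad).
It also fails if it takes over 34 s, if anything falls off the work surface, if the arm or the gripper's body presses on something with over 40 N, if the wrist force passes 120 N, or if a joint passes its speed limit or range.

## Working session

There is one attempt and no reset: what is moved stays moved. The work goes in short steps, Python scripts to look and compute and a tool call to move; the robot and the scene stay as the last step left them, time stands still between calls to the robot, and variables do not carry over. Pictures are saved under pics/ and viewed, at most 10 in all, crops included, and the job is handed in when it is done.

Besides the shell and the picture viewer there is one more tool, called as name(argument=value, ...) on one line, values as JSON. arm_command: Moves the arm, as the interface text tells. Shifts and turns lie within -1 to 1; 1 stands for 100 cm of shift or 2 pi rad of turn. Its arguments: {"type":"object","properties":{"deltas":{"type":"array","items":{"type":"object","properties":{"dx":{"type":"number"},"dy":{"type":"number"},"dz":{"type":"number"},"rx":{"type":"number"},"ry":{"type":"number"},"rz":{"type":"number"},"grip":{"type":"number"}}}},"newtons":{"type":"number"}},"required":["deltas"]}

```bash
mkdir -p pics; python3 - <<'E'
from bench import *
import cv2,numpy as np
for n in("top","side"):
    im=snapshot(n); cv2.imwrite(f"pics/{n}0.png",im[...,::-1])
    c=get_calibration(n); print(n,c)
o=get_obs();print(o['t'],o['ee_pos'],o['ee_rot'],o['force'],o['finger_gap'])
a=cv2.imread("pics/top0.png");b=cv2.imread("pics/side0.png")
E
```

```text
top {'fx': 350.6549187815894, 'fy': 350.6549187815894, 'cx': 258.4006458344118, 'cy': 190.55497691258327, 'R': array([[-0.06938099, -0.99754548, -0.00944985],
       [-0.92279558,  0.06777498, -0.37928204],
       [ 0.37899155, -0.01759469, -0.92523285]]), 't': array([0.20789281, 0.4663865 , 1.35123914])}
side {'fx': 425.6670705029513, 'fy': 425.6670705029513, 'cx': 249.52955365987063, 'cy': 190.12062325131677, 'R': array([[-0.84454162, -0.53537702, -0.01099525],
       [-0.22201076,  0.36875306, -0.90262529],
       [ 0.48729937, -0.75986356, -0.43028676]]), 't': array([0.50247843, 0.11166023, 1.51799912])}
0.1 [ 0.26525795 -0.56529708  0.23799437] [-3.06470391e+00 -6.83566850e-01  7.29030743e-04] [-0.72665527 -1.05894866  0.24918907] 0.08801079187848618
```

View pics/top0.png

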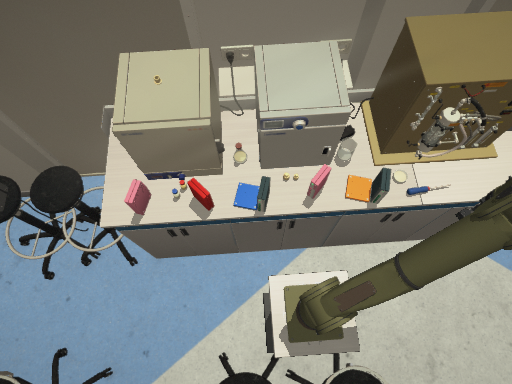

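View pics/side0.png

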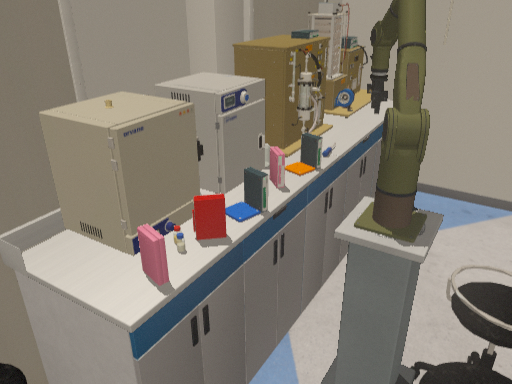

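Candidates in top/side pixels:
- Dark box at the blue pad: (263,193)/(256,190).
- Dark box at the orange pad: (381,185)/(312,150).
- Red box: (200,193)/(210,217).
- Pink boxes: (137,196), (319,181).

I choose the dark box beside the blue pad and check it in a close crop.

```bash
python3 - <<'E'
import cv2,numpy as np
a=cv2.imread("pics/top0.png")[165:225,225:285];b=cv2.imread("pics/side0.png")[160:225,220:285]
f=lambda i:cv2.resize(i,(400,400),interpolation=cv2.INTER_CUBIC)
cv2.imwrite("pics/crop0.png",np.hstack([f(a),f(b)]))
E
```

```text
(no output)
```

View pics/crop0.png

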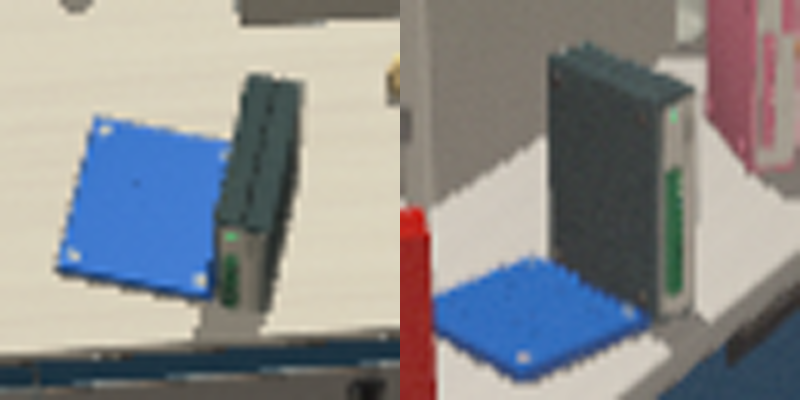

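Box at blue confirmed: dark, with its white/green front towards the robot. It stands on the right (-y) side of the blue pad. Next I fit the poses from these corner pixels.

```bash
cat > h.py <<'E'
import numpy as np
from scipy.optimize import least_squares
from bench import *
C={n:get_calibration(n) for n in("top","side")}
def proj(n,X):
    c=C[n];p=np.asarray(X)@c['R'].T+c['t'];return np.stack([c['fx']*p[:,0]/p[:,2]+c['cx'],c['fy']*p[:,1]/p[:,2]+c['cy']],1)
def place(q,L): # q=x,y,yaw ; L local points
    L=np.asarray(L,float);c,s=np.cos(q[2]),np.sin(q[2])
    return np.stack([q[0]+c*L[:,0]-s*L[:,1],q[1]+s*L[:,0]+c*L[:,1],L[:,2]],1)
def fit(obs,x0):
    f=lambda q:np.concatenate([(proj(n,place(q,[o[0] for o in v]))-np.array([o[1] for o in v])).ravel() for n,v in obs.items()])
    r=least_squares(f,x0);return r.x,r.fun
E
python3 - <<'E'
from h import *
T=lambda x,y:(225+x/6.667,165+y/6.667)
S=lambda x,y:(220+(x-400)/6.154,160+y/6.154)
a,b,h=.055,.052,.012
pad={"top":[((a,b,h),T(97,118)),((-a,b,h),T(60,264)),((-a,-b,h),T(211,294))],
"side":[((a,-b,h),S(535,258)) ,((-a,-b,h),S(650,320)),((-a,b,h),S(521,372))]}
pad["side"]=pad["side"][1:]
p,r=fit(pad,[.6,0,0]);print("pad",p,r.round(1))
# box local (pad-like axes): underside plane y=-2mm, cover y=-37mm, x -46..54
box={"top":[((.054,-.002,.15),T(248,75)),((.054,-.037,.15),T(303,82)),((-.046,-.002,.15),T(219,215)),((-.046,-.037,.15),T(272,228))],
"side":[((.054,-.002,.15),S(549,56)),((.054,-.037,.15),S(588,43)),((-.046,-.002,.15),S(657,102)),((-.046,-.037,.15),S(694,86)),((-.046,-.002,0),S(655,315))]}
q,r=fit(box,[.6,0,0]);print("box",q,r.round(1))
c,s=np.cos(p[2]),np.sin(p[2]);d=q[:2]-p[:2];print("box in pad",c*d[0]+s*d[1],-s*d[0]+c*d[1],q[2]-p[2])
print(place(q,[(.004,-.02,.15)]))
E
```

```text
pad [ 0.49275494  0.22050511 -0.29364651] [-0.4 -0.8 -1.   0.2 -0.1  0.7  0.6 -1.6 -0.  -0.8]
box [ 0.4701924   0.17224886 -0.27944853] [-0.  -1.   0.3 -0.4 -0.9  0.8 -0.1  0.6 -0.8 -1.  -0.1 -1.3 -0.  -0.6
  1.  -0.7  0.2  1.7]
box in pad -0.00762923272994174 -0.05272123617337499 0.014197973460959301
[[0.46852072 0.1519214  0.15      ]]
```

```bash
cat >> h.py <<'E'
from scipy.spatial.transform import Rotation as Ro
def delta(pos,ang,down=None):
    """row to reach pos with tool pointing down and tool y at angle ang"""
    o=get_obs();R=Ro.from_rotvec(o['ee_rot']);y=np.array([np.cos(ang),np.sin(ang),0]);z=np.array([0,0,-1.])
    G=Ro.from_matrix(np.stack([np.cross(y,z),y,z],1))
    print("now",o['ee_pos'].round(4),R.as_matrix().round(3).tolist());print("d",(R.inv().apply(np.array(pos)-o['ee_pos'])).round(4),"r",((R.inv()*G).as_rotvec()/2/np.pi).round(4))
def ground(n,u,v,z):
    c=C[n];d=c['R'].T@np.array([(u-c['cx'])/c['fx'],(v-c['cy'])/c['fy'],1]);o=-c['R'].T@c['t'];return (o+d*(z-o[2])/d[2]).round(3)
E
python3 - <<'E'
from h import *
q=[.470,.172,-.285]
g=place(q,[(.004,-.065,.239)])[0];print("goal",g)
delta(g,q[2])
for nm,u,v,z in [("pink top",325,168,.15),("pink",312,195,.15),("oven front",262,165,0),("oven r",332,163,0),("orange box",384,172,.15),("orange bx",380,200,.15)]: print(nm,ground("top",u,v,z))
E
```

```text
goal [0.45556341 0.10849736 0.239     ]
now [ 0.2653 -0.5653  0.238 ] [[0.905, 0.425, -0.001], [0.425, -0.905, 0.001], [-0.0, -0.002, -1.0]]
d [ 4.586e-01 -5.291e-01 -2.000e-04] r [-3.000e-04 -1.000e-04 -1.348e-01]
pink top [ 0.535 -0.1    0.15 ]
pink [ 0.422 -0.033  0.15 ]
oven front [0.642 0.147 0.   ]
oven r [ 0.628 -0.17   0.   ]
orange box [ 0.5   -0.333  0.15 ]
orange bx [ 0.382 -0.293  0.15 ]
```

arm_command(deltas=[{"dx": 0.013, "dy": -0.015, "dz": -0.01, "rz": -0.004, "grip": -1}, {"dx": 0.039, "dy": -0.045, "dz": -0.02, "rz": -0.012, "grip": -1}, {"dx": 0.07, "dy": -0.08, "dz": -0.02, "rz": -0.02, "grip": -1}, {"dx": 0.1, "dy": -0.115, "dz": -0.02, "rz": -0.03, "grip": -1}, {"dx": 0.13, "dy": -0.15, "dz": -0.02, "rz": -0.04, "grip": -1}, {"dx": 0.16, "dy": -0.185, "dz": -0.02, "rz": -0.05, "grip": -1}, {"dx": 0.19, "dy": -0.22, "dz": -0.02, "rz": -0.06, "grip": -1}, {"dx": 0.22, "dy": -0.255, "dz": -0.02, "rz": -0.07, "grip": -1}, {"dx": 0.25, "dy": -0.29, "dz": -0.02, "rz": -0.08, "grip": -1}, {"dx": 0.265, "dy": -0.307, "dz": -0.02, "rz": -0.085, "grip": -1}])

```text
invalid input
```

```bash
python3 - <<'E'
from h import *
delta((.4556,.1085,.25),-.285);o=get_obs();print(o['t'],o['force'],o['qpos'].round(2),o['finger_gap'])
E
```

```text
now [ 0.2653 -0.5653  0.238 ] [[0.905, 0.425, -0.001], [0.425, -0.905, 0.001], [-0.0, -0.002, -1.0]]
d [ 0.4586 -0.5291 -0.0112] r [-3.000e-04 -1.000e-04 -1.348e-01]
0.1 [-0.72665527 -1.05894866  0.24918907] [ 1.17  0.69 -0.19  1.57  0.16  0.9  -0.22] 0.08801079187848618
```

arm_command(deltas=[{"dx": 0.013, "dy": -0.015, "dz": -0.01, "rx": 0, "ry": 0, "rz": -0.004, "grip": -1}, {"dx": 0.039, "dy": -0.045, "dz": -0.02, "rx": 0, "ry": 0, "rz": -0.012, "grip": -1}, {"dx": 0.07, "dy": -0.08, "dz": -0.02, "rx": 0, "ry": 0, "rz": -0.02, "grip": -1}, {"dx": 0.1, "dy": -0.115, "dz": -0.02, "rx": 0, "ry": 0, "rz": -0.03, "grip": -1}, {"dx": 0.13, "dy": -0.15, "dz": -0.02, "rx": 0, "ry": 0, "rz": -0.04, "grip": -1}, {"dx": 0.16, "dy": -0.185, "dz": -0.02, "rx": 0, "ry": 0, "rz": -0.05, "grip": -1}, {"dx": 0.19, "dy": -0.22, "dz": -0.02, "rx": 0, "ry": 0, "rz": -0.06, "grip": -1}, {"dx": 0.22, "dy": -0.255, "dz": -0.02, "rx": 0, "ry": 0, "rz": -0.07, "grip": -1}, {"dx": 0.25, "dy": -0.29, "dz": -0.02, "rx": 0, "ry": 0, "rz": -0.08, "grip": -1}, {"dx": 0.265, "dy": -0.307, "dz": -0.02, "rx": 0, "ry": 0, "rz": -0.085, "grip": -1}], newtons=20)

```text
t: 1.1
ee_pos: [0.3756, -0.1714, 0.2588]
ee_rot: [-2.771, -1.478, -0.001]
force: [-0.1, -0.3, 0.9]
finger_gap: 0.01
gripper_force: 0.0
```

```bash
python3 - <<'E'
from h import *
delta((.4556,.1085,.25),-.285);o=get_obs();print(o['t'],o['force'],o['qpos'].round(2),o['finger_gap'])
E
```

```text
now [ 0.3756 -0.1714  0.2588] [[0.557, 0.831, 0.0], [0.831, -0.557, 0.001], [0.001, -0.001, -1.0]]
d [ 0.277  -0.0894  0.0092] r [-0.0001 -0.0002 -0.0487]
1.1 [-0.05198865 -0.25100223  0.90308904] [ 0.57  0.4  -0.36  2.13  0.23  0.64 -0.54] 0.010013486647886606
```

arm_command(deltas=[{"dx": 0.03, "dy": -0.01, "dz": 0, "rx": 0, "ry": 0, "rz": -0.008, "grip": -1}, {"dx": 0.07, "dy": -0.023, "dz": 0, "rx": 0, "ry": 0, "rz": -0.016, "grip": -1}, {"dx": 0.115, "dy": -0.037, "dz": 0, "rx": 0, "ry": 0, "rz": -0.024, "grip": -1}, {"dx": 0.16, "dy": -0.052, "dz": 0, "rx": 0, "ry": 0, "rz": -0.032, "grip": -1}, {"dx": 0.205, "dy": -0.066, "dz": 0, "rx": 0, "ry": 0, "rz": -0.04, "grip": -1}, {"dx": 0.24, "dy": -0.077, "dz": 0, "rx": 0, "ry": 0, "rz": -0.047, "grip": -1}, {"dx": 0.265, "dy": -0.086, "dz": 0, "rx": 0, "ry": 0, "rz": -0.049, "grip": -1}, {"dx": 0.277, "dy": -0.089, "dz": 0.01, "rx": 0, "ry": 0, "rz": -0.049, "grip": -1}, {"dx": 0.277, "dy": -0.089, "dz": 0.03, "rx": 0, "ry": 0, "rz": -0.049, "grip": -1}, {"dx": 0.277, "dy": -0.089, "dz": 0.05, "rx": 0, "ry": 0, "rz": -0.049, "grip": -1}], newtons=20)

```text
t: 2.1
ee_pos: [0.4575, 0.1045, 0.2081]
ee_rot: [2.518, 1.879, 0.001]
force: [-0.4, -0.0, -0.4]
finger_gap: 0.0007
gripper_force: 0.0
```

```bash
python3 - <<'E'
from h import *
import cv2
delta((.4556,.1085,.122),-.285);o=get_obs();print(o['t'],o['force'],o['qpos'].round(2),o['finger_gap'])
a=snapshot("top")[130:230,210:310,::-1];b=snapshot("side")[130:230,200:300,::-1]
f=lambda i:cv2.resize(i,(400,400),interpolation=cv2.INTER_CUBIC)
cv2.imwrite("pics/c1.png",np.hstack([f(a),f(b)]))
E
```

```text
now [0.4575 0.1045 0.2081] [[0.285, 0.959, 0.001], [0.959, -0.285, 0.0], [0.0, 0.0, -1.0]]
d [ 0.0033 -0.003   0.0861] r [ 0.0001 -0.0001 -0.0006]
2.1 [-0.41527102 -0.02848962 -0.37500837] [-0.07  0.56 -0.38  2.05  0.36  0.6  -0.99] 0.0006976578358917336
```

View pics/c1.png

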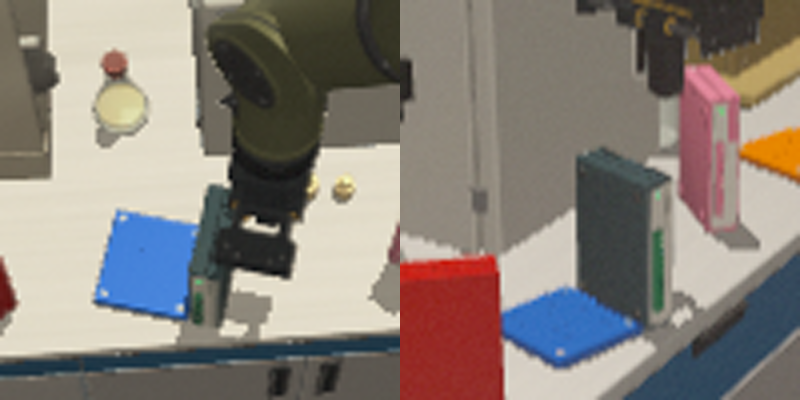

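The tool sits behind the box's cover side and the box has not been disturbed. I descend and approach slowly.

arm_command(deltas=[{"dx": 0.003, "dy": -0.003, "dz": 0.03, "rx": 0, "ry": 0, "rz": 0, "grip": -1}, {"dx": 0.003, "dy": -0.003, "dz": 0.06, "rx": 0, "ry": 0, "rz": 0, "grip": -1}, {"dx": 0.003, "dy": -0.003, "dz": 0.08, "rx": 0, "ry": 0, "rz": 0, "grip": -1}, {"dx": 0.006, "dy": -0.003, "dz": 0.083, "rx": 0, "ry": 0, "rz": 0, "grip": -1}, {"dx": 0.009, "dy": -0.003, "dz": 0.083, "rx": 0, "ry": 0, "rz": 0, "grip": -1}, {"dx": 0.012, "dy": -0.003, "dz": 0.083, "rx": 0, "ry": 0, "rz": 0, "grip": -1}, {"dx": 0.015, "dy": -0.003, "dz": 0.083, "rx": 0, "ry": 0, "rz": 0, "grip": -1}, {"dx": 0.018, "dy": -0.003, "dz": 0.083, "rx": 0, "ry": 0, "rz": 0, "grip": -1}, {"dx": 0.021, "dy": -0.003, "dz": 0.083, "rx": 0, "ry": 0, "rz": 0, "grip": -1}, {"dx": 0.024, "dy": -0.003, "dz": 0.083, "rx": 0, "ry": 0, "rz": 0, "grip": -1}])

```text
t: 3.2
ee_pos: [0.4616, 0.1278, 0.126]
ee_rot: [2.519, 1.877, 0.001]
force: [-1.0, -0.4, 0.7]
finger_gap: 0.0006
gripper_force: 0.4
```

arm_command(deltas=[{"dx": 0.003, "dy": 0, "dz": 0, "rx": 0, "ry": 0, "rz": 0, "grip": -1}, {"dx": 0.006, "dy": 0, "dz": 0, "rx": 0, "ry": 0, "rz": 0, "grip": -1}, {"dx": 0.009, "dy": 0, "dz": 0, "rx": 0, "ry": 0, "rz": 0, "grip": -1}, {"dx": 0.012, "dy": 0, "dz": 0, "rx": 0, "ry": 0, "rz": 0, "grip": -1}, {"dx": 0.015, "dy": 0, "dz": 0, "rx": 0, "ry": 0, "rz": 0, "grip": -1}, {"dx": 0.018, "dy": 0, "dz": 0, "rx": 0, "ry": 0, "rz": 0, "grip": -1}, {"dx": 0.021, "dy": 0, "dz": 0, "rx": 0, "ry": 0, "rz": 0, "grip": -1}])

```text
t: 3.9
ee_pos: [0.4675, 0.1481, 0.1257]
ee_rot: [-2.519, -1.877, -0.0]
force: [0.1, 0.0, 0.4]
finger_gap: 0.0006
gripper_force: 0.1
```

```bash
python3 - <<'E'
from h import *
import cv2
o=get_obs();print(o['t'],o['ee_pos'],o['force'])
a=snapshot("top")[150:230,215:295,::-1];b=snapshot("side")[150:230,210:290,::-1]
f=lambda i:cv2.resize(i,(400,400),interpolation=cv2.INTER_CUBIC)
cv2.imwrite("pics/c2.png",np.hstack([f(a),f(b)]))
E
```

```text
3.9 [0.46748673 0.14812535 0.12568944] [0.08010723 0.03747826 0.4030782 ]
```

View pics/c2.png

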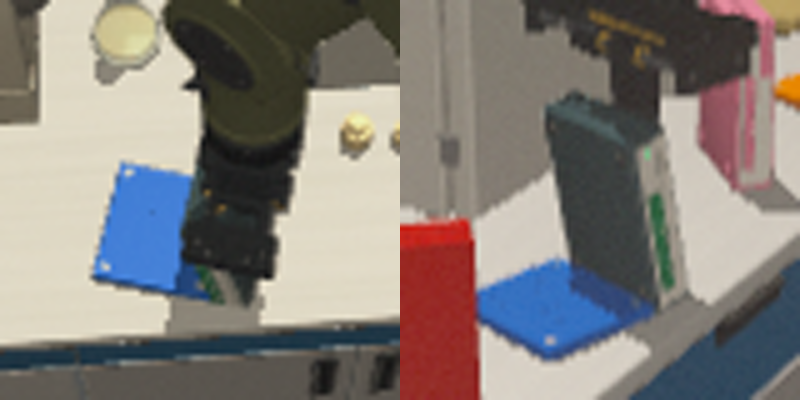

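The box leans about 10° towards the pad, with its foot stopped at the pad edge. I keep pushing.

arm_command(deltas=[{"dx": 0.004, "dy": 0, "dz": 0, "rx": 0, "ry": 0, "rz": 0, "grip": -1}, {"dx": 0.008, "dy": 0, "dz": 0, "rx": 0, "ry": 0, "rz": 0, "grip": -1}, {"dx": 0.012, "dy": 0, "dz": 0, "rx": 0, "ry": 0, "rz": 0, "grip": -1}, {"dx": 0.016, "dy": 0, "dz": 0, "rx": 0, "ry": 0, "rz": 0, "grip": -1}, {"dx": 0.02, "dy": 0, "dz": 0, "rx": 0, "ry": 0, "rz": 0, "grip": -1}, {"dx": 0.024, "dy": 0, "dz": 0, "rx": 0, "ry": 0, "rz": 0, "grip": -1}, {"dx": 0.024, "dy": 0, "dz": 0, "rx": 0, "ry": 0, "rz": 0, "grip": -1}, {"dx": 0.024, "dy": 0, "dz": 0, "rx": 0, "ry": 0, "rz": 0, "grip": -1}])

```text
t: 4.8
ee_pos: [0.4742, 0.1707, 0.1257]
ee_rot: [2.519, 1.877, -0.0]
force: [-0.3, 0.3, 1.1]
finger_gap: 0.0005
gripper_force: 0.0
```

```bash
python3 - <<'E'
from h import *
import cv2
o=get_obs();print(o['t'],o['ee_pos'],o['force'])
a=snapshot("top")[150:230,215:295,::-1];b=snapshot("side")[150:230,210:290,::-1]
f=lambda i:cv2.resize(i,(400,400),interpolation=cv2.INTER_CUBIC)
cv2.imwrite("pics/c3.png",np.hstack([f(a),f(b)]))
E
```

```text
4.8 [0.47421127 0.17072082 0.12567983] [-0.34869627  0.28854689  1.13968125]
```

View pics/c3.png

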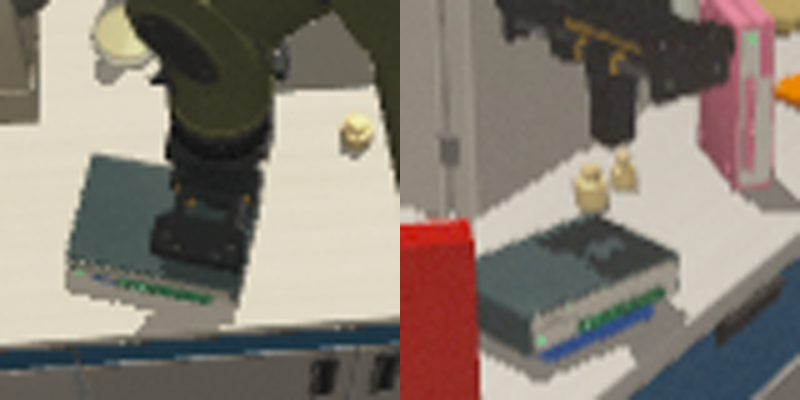

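The box has fallen and lies flat on the pad. I back off upwards to measure where it lies.

arm_command(deltas=[{"dx": 0, "dy": 0, "dz": -0.02, "rx": 0, "ry": 0, "rz": 0, "grip": -1}, {"dx": 0, "dy": 0, "dz": -0.06, "rx": 0, "ry": 0, "rz": 0, "grip": -1}, {"dx": -0.03, "dy": 0, "dz": -0.1, "rx": 0, "ry": 0, "rz": 0, "grip": -1}, {"dx": -0.07, "dy": 0, "dz": -0.11, "rx": 0, "ry": 0, "rz": 0, "grip": -1}, {"dx": -0.11, "dy": 0, "dz": -0.11, "rx": 0, "ry": 0, "rz": 0, "grip": -1}, {"dx": -0.15, "dy": 0, "dz": -0.11, "rx": 0, "ry": 0, "rz": 0, "grip": -1}, {"dx": -0.16, "dy": 0, "dz": -0.11, "rx": 0, "ry": 0, "rz": 0, "grip": -1}])

```text
t: 5.6
ee_pos: [0.4261, 0.0124, 0.2355]
ee_rot: [2.524, 1.868, -0.007]
force: [0.3, 0.4, -0.2]
finger_gap: 0.0008
gripper_force: 0.0
```

```bash
python3 - <<'E'
from h import *
import cv2
o=get_obs();print(o['t'],o['ee_pos'],o['force'])
a=snapshot("top")[165:225,220:280,::-1];b=snapshot("side")[175:235,215:275,::-1]
f=lambda i:cv2.resize(i,(400,400),interpolation=cv2.INTER_CUBIC)
cv2.imwrite("pics/c4.png",np.hstack([f(a),f(b)]))
E
```

```text
5.6 [0.42610032 0.01241655 0.23554545] [ 0.34908914  0.35008809 -0.24777068]
```

View pics/c4.png

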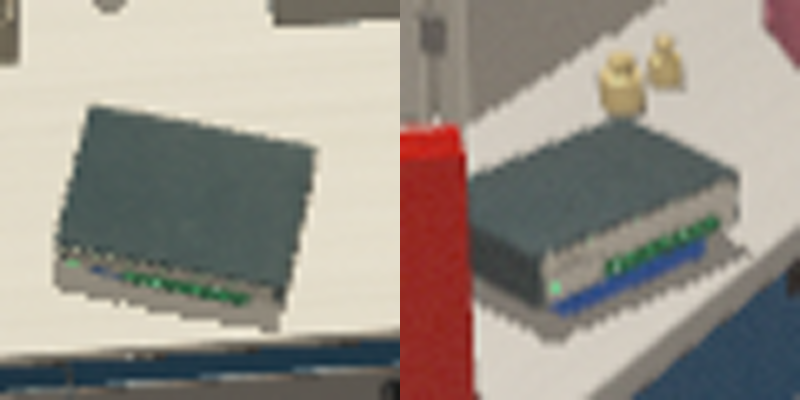

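```bash
python3 - <<'E'
from h import *
T=lambda x,y:(220+x/6.667,165+y/6.667)
S=lambda x,y:(215+(x-400)/6.667,175+y/6.667)
h=.047;a,A,b=-.046,.054,.075
p=np.array([.4928,.2205,-.2936])
q,r=fit({"top":[((A,b,h),T(90,105)),((A,-b,h),T(316,148)),((a,-b,h),T(285,295)),((a,b,h),T(57,250))],
"side":[((a,b,h),S(540,258)),((a,-b,h),S(738,180)),((A,-b,h),S(622,120))]},p)
print(q,r.round(1))
c,s=np.cos(p[2]),np.sin(p[2]);d=q[:2]-p[:2];print("box in pad",c*d[0]+s*d[1],-s*d[0]+c*d[1],q[2]-p[2])
E
```

```text
[ 0.47979476  0.22236313 -0.2746607 ] [-0.6  0.1 -0.4  0.  -0.4 -0.4 -1.2 -0.4 -0.  -0.3  1.2 -1.9  0.6 -1.4]
box in pad -0.012987913817822303 -0.0019803111468354134 0.01893929537430672
```

The box lies flat and square on the pad, about -13 mm across and -2 mm along from its centre, turned about 1°. That is inside the limits, and nothing is in contact with the arm.

```bash
python3 -c "
from bench import *
print(finish_job())"
```

```text
the job is handed in; nothing more can be done
None
```

The box at the blue pad was tipped over and lies flat, measured about 13 mm across and 2 mm along from the pad's centre and about 1° off square; the orange-pad box was not touched, and the job is handed in (no verdict returned).

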